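# Back the strip feeder off by one notch

## Task

The strip feeder has been wound one notch too far. With a fingertip, push the red peg over to the left so that the pawl swings up off the ratchet wheel and stays thrown back; then push the yellow pin to the left to turn the wheel back by exactly one notch, and finally push the red peg back to the right so that the pawl drops fully into the new notch. Only push, never pinch the peg or the pin between the fingers, and leave the loose things lying around the feeder where they are.

Things in the scene. Friction and masses are not known exactly. Their poses are not given: they have to be found in the camera images.
- feeder: Strip feeder fixed to the worktop: grey base 135x270 mm, green cheeks, toothed steel wheel. Origin on the worktop below the wheel's centre; x away from the robot along the axle, y left in the wheel's plane, z up. Wheel 12 mm thick about x = 0, axis 75 mm up; pawl pivot at y +77, z 98 mm. Frame and post are behind the wheel (x > 8 mm), but the base reaches x = -30. All is under 182 mm high.
- wheel_pin (a point): Middle of the wheel's yellow pin: level, 12 mm thick, standing 45 mm out of the wheel's front face to the robot (feeder x -6 to -51 mm, this point -30), 40 mm from the wheel's axis. At the start 22 degrees right of the top (112 mm up); one notch back, 22 degrees left of it. Three like black pins follow at quarter turns. It takes 2 to 3 N and stays where left.
- pawl_peg (a point): Middle of the brass pawl's red thumb peg: level, 12 mm thick, pointing to the robot (feeder x +5 to -51 mm, this point -30), 75 mm from the pivot. Pawl down: 31 mm right of the pivot, 166 mm up; pawl thrown back: 41 mm left of the pivot, 161 mm up; 173 mm up between. It takes less than 1 N.
- pawl (a joint): Pawl angle (rad): 0 fully down between two teeth, blocking backward turns; about 0.25 just clear of the teeth; 1.0 thrown back on its stop, peg to the left. It tips over under its own weight: let go above about 0.6 it falls back to 1.0, below about 0.4 it falls to 0, or onto a tooth if the wheel is badly placed.
- feed_wheel (a joint): Wheel angle (rad; 124 mm wheel, 8 teeth): near 0 at the start (some play between pawl and teeth), grows as the wheel turns backward (top to the left, towards the pawl); one notch is 0.785 rad. The pawl drops fully home with the wheel within about 0.15 rad of a whole notch.
- t_block: Small olive stepped clamp block, 40x44x24 mm. Bystander to be left alone; origin at the centre of its underside.
- marker_purple: Purple paint marker, 126 mm long, 14 mm thick, lying down. Bystander to be left alone; origin at the centre of its underside.
- nut: Steel hexagon nut, 19x22x10 mm. Bystander to be left alone; origin at the centre of its underside.
- stubby_driver: Short screwdriver with a black and yellow ball handle, 85 mm long, 33 mm high, lying down. Bystander to be left alone; origin at the centre of its underside.

How it is judged:
On the way, in this order (a step that is already met when the one before it is completed fails the run):
1. the pawl is thrown back, the wheel still in its first notch (value of joint pawl above 0.85 rad and value of joint feed_wheel between -0.25 and 0.3 rad), for 0.2 s.
2. with the pawl still up, the wheel is turned back one notch (value of joint pawl above 0.6 rad and value of joint feed_wheel between 0.485 and 1.085 rad), for 0.2 s.
At the end, for the whole second after the job is handed in: The pawl is down in the wheel's next notch (pawl angle under 0.09 rad), the wheel one notch (0.785 rad, within 0.3) back from its zero and at rest, and the four loose things within 3 cm of where they lay (value of joint pawl below 0.09 rad and value of joint feed_wheel between 0.485 and 1.085 rad and velocity of joint feed_wheel between -0.05 and 0.05 rad/s and distance of each of t_block, marker_purple, nut, stubby_driver from where it was at the start of the episode below 0.03 m); the robot touches nothing.
It fails at once if the wheel was turned back well past one notch (over 1.35 rad) (value of joint feed_wheel above 1.35 rad).
It fails at once if the wheel was turned forward half a notch (value of joint feed_wheel below -0.4 rad).
It fails at once if the red peg or the yellow pin was taken between the fingers ((x of the grasp point in the frame of pawl_peg between -0.03 and 0.03 m and y of the grasp point in the frame of pawl_peg between -0.008 and 0.008 m and z of the grasp point in the frame of pawl_peg between -0.01 and 0.01 m) or (x of the grasp point in the frame of wheel_pin between -0.03 and 0.03 m and y of the grasp point in the frame of wheel_pin between -0.008 and 0.008 m and z of the grasp point in the frame of wheel_pin between -0.01 and 0.01 m)).
It fails at once if a loose thing beside the feeder was picked up or pushed more than 3 cm (distance of any of t_block, marker_purple, nut, stubby_driver from where it was at the start of the episode above 0.03 m).
It also fails if it takes over 54 s, if anything falls off the work surface, if the arm or the gripper's body presses on something with over 40 N, if the wrist force passes 120 N, or if a joint passes its speed limit or range.

## Robot

A 7-joint arm with a two-finger parallel gripper is mounted at the origin on a cart in front of the work surface, level with it; the furniture and walls round the work are solid. World frame = base frame: x ahead of the robot, y to its left, z up, the work surface at z = 0. Lengths are in m, angles in rad, forces in N, time in s.
With the tool pointing down it reaches from about 0.4 to 0.85 m from the base axis. Payload 6.9 kg.
Tool frame: the origin (TCP) lies midway between the tips of the shut fingers; the grasp point (between the pads) lies 19 mm behind it (tcp_to_grasp is the distance from the TCP to the grasp point, in m); y points along the fingers, z is the direction in which the jaws open and shut, and the axes are right-handed (so a half turn about y gives the same grasp; the last joint's range is limited). The gripper opens to 85 mm and grips with 20 to 120 N. Pads are 22 mm wide; open, the fingers measure 114 mm over their backs; the gripper's body (76 mm by 85 mm) begins 54 mm behind the grasp point. The pads swing forward as they close: fully open they stand 13 mm farther back than shut.
Start: joints at [1.442, 0.507, -0.238, 1.5, 0.126, 1.149, -0.155], TCP at [0.145, -0.608, 0.231] pointing down, gripper open.
Joint ranges: [-3.08, 3.08], [-0.24, 2.05], [-1.43, 1.35], [0, 2.5], [-1.52, 4.66], [0.17, 1.96], [-2.89, 2.89]. Speed limits (rad/s): [2.39, 2.39, 3.14, 3.14, 3.14, 3.14, 3.14].

## Interface

Orientations are given as a 3x3 rotation matrix whose columns are the frame's x, y, z axes.
In Python, from bench import read_state, read_camera, close_job, trace, landmark_of, tcp_to_grasp gives the robot as it stands.
- The arm moves only by the tool carry_out, never from a script. Its argument "targets" is a list that holds one entry, the list of rows, each a list of 6 numbers: the shift along the tool's x, y, z in mm, then the turn, a rotation vector about the tool's x, y, z in degrees. A call has 1 to 10 rows; each row is the pose to reach, as a shift and turn from the pose commanded when the call began, along the tool's axes at that moment; what a row does not reach only later rows make up. A row lasts 1/12 s, in which the tool goes at most 41.7 mm and 7.16 degrees, less where a joint would pass 70% of its speed; a pose out of reach is approached as far as the arm can. A call with a gripper value outside its range is refused whole. "claw" is the finger opening in mm, from 0 to 85.4, set as the call begins (left out, the last holds). The fingers move at their own pace and stop on an object; "grip_force" is the grip in N (left out, the last holds). Time passes only in rows, so rows that repeat a pose let the fingers close. It gives the time, the measured TCP pose, the force and the opening at its end, in the units of the state.
- read_state(): the state, without advancing time (a new reading comes with each control period).
- read_camera(name): name is "side" or "top" or "wrist"; returns a dict with "color" (384x512x3 uint8, red, green, blue), "depth" (384x512 float32, m along the optical axis (not along the pixel's ray), 0 where there is no reading), "camera_matrix" (3x3 intrinsics, pixels), "pose" (4x4, takes a point from camera to world coordinates); the wrist camera has in their place "mount" (4x4, takes a point from camera to tool coordinates, whose origin is the TCP and whose axes are the tool frame's). Camera axes: x right, y up, looking along -z (the intrinsics and any distortion apply to the point x, -y, -z); pixel columns grow to the right and rows downward; lengths in m; the calibration is good to about 2 mm. The wrist camera is an equidistant fisheye: a pixel r from the principal point sees the ray r / f radians off the axis. A picture is of the moment at which its call begins: read the wrist's pose just before it.
- close_job(): hands the job in, once; it reports no verdict.
Trained networks look in a picture, given as the dict that the camera call returned (one of the last four; its "shot" number tells which), for a name from the list of things; names that differ only in an ending like _2 or _b are one class to them, and where a whole thing is asked for, a point or a joint stands for the part that bears it (a point fixed in the world has none). Each returns a list of dicts, best first, with "score" (0 to 1); they miss things now and then, are a little off and sometimes report something else, mostly with a low value. They report only what shows in the picture. A call takes as long as a camera call.
- trace(name, picture): "pixels" (384x512 bool, what is visible of it) and "extent" ([left, top, right, bottom] in pixels, round what is visible of it).
- landmark_of(name, picture): "xy" ([column, row] in pixels: a listed point, or the origin of a listed thing).
The state is a dict: "time_s": time; "qpos": joint angles; "qvel": joint speeds; "joint_efforts": joint torques, N m; "tcp_pos": TCP position; "tcp_rot": TCP orientation; "contact_force": force on the tool from outside, world axes, zero at the start; "wrist_torque": the same for the moment, N m; "gripper_width": opening from 0.0 (shut) to 1.0 (fully open).
Only numpy, scipy, OpenCV 4.12 (cv2) and the standard library are available. Lean on these libraries where they do the work, as an engineer would, in place of code of your own. Each camera call takes 0.05 s, during which the arm holds its last target.

## Working session

There is one attempt and no reset: what is moved stays moved. The work goes in short steps, Python scripts to look and compute and a tool call to move; the robot and the scene stay as the last step left them, time stands still between calls to the robot, and variables do not carry over. Pictures are saved under pics/ and viewed, and the job is handed in when it is done.

Besides the shell and the picture viewer there is one more tool, called after "Call:" as name(argument=value, ...), one argument or row to a line, values as JSON. carry_out: Moves the arm, as the interface text tells. Its arguments: {"type":"object","properties":{"targets":{"type":"array","items":{"type":"array","items":{"type":"array","items":{"type":"number"}}}},"claw":{"type":"number"},"grip_force":{"type":"number"}},"required":["targets"]}

```bash
mkdir -p pics; ls; cat > h.py <<'E'
import numpy as np,cv2
from bench import *
np.set_printoptions(precision=4,suppress=True)
def save(p,name,marks=[]):
    im=cv2.cvtColor(p["color"],cv2.COLOR_RGB2BGR).copy()
    for m in marks: cv2.drawMarker(im,(int(m[0]),int(m[1])),(255,0,255),0,12,1)
    cv2.imwrite("pics/"+name+".png",im)
def ray(p,xy):
    K=p["camera_matrix"]; u=np.array([(xy[0]-K[0,2])/K[0,0],(xy[1]-K[1,2])/K[1,1],1.])
    d=np.array([u[0],-u[1],-1.])
    return p["pose"][:3,3],p["pose"][:3,:3]@d
def pt(p,xy,d): o,r=ray(p,xy); return o+r*d
E
python3 - <<'E'
from h import *
s=read_state();print(s["time_s"],s["tcp_pos"],s["tcp_rot"],s["gripper_width"],tcp_to_grasp)
for n in("side","top"):
    p=read_camera(n);m=[]
    print(n,p["pose"],p["camera_matrix"],p.keys())
    for t in("feeder","wheel_pin","pawl_peg","t_block","marker_purple","nut","stubby_driver"):
        for l in landmark_of(t,p)[:1]:
            x=l["xy"];d=p["depth"][int(round(x[1])),int(round(x[0]))];print(t,l["score"],x,d,pt(p,x,d));m.append(x)
    save(p,n+"0",m)
E
```

```text
pics
0.0 [ 0.1452 -0.6074  0.2304] [[-0.9726 -0.0004  0.2326]
 [-0.2326  0.0017 -0.9726]
 [ 0.     -1.     -0.0017]] 0.9997751564925851 0.0187
side [[-0.9556  0.1706 -0.2403  0.2912]
 [-0.2939 -0.49    0.8207  0.7998]
 [ 0.0223  0.8548  0.5184  0.6308]
 [ 0.      0.      0.      1.    ]] [[478.6063   0.     259.8372]
 [  0.     478.6063 193.6667]
 [  0.       0.       1.    ]] dict_keys(['color', 'depth', 'camera_matrix', 'pose', 'shot'])
feeder 0.96 [216.8, 257.4] 0.9766214 [0.5876 0.0878 0.0113]
wheel_pin 0.64 [222.2, 321.8] 0.8110523 [0.51   0.2593 0.0233]
pawl_peg 0.92 [214.5, 204.8] 0.851367 [0.5695 0.1345 0.1707]
t_block 0.65 [221.2, 321.5] 0.81149834 [0.5118 0.2593 0.0233]
marker_purple 0.72 [303.1, 255.2] 0.9982207 [0.423  0.017  0.0056]
stubby_driver 0.76 [264.1, 211.4] 1.1164422 [ 0.5429 -0.0991  0.0168]
top [[ 0.1626  0.963  -0.215   0.3409]
 [-0.9867  0.158  -0.0387 -0.0603]
 [-0.0033  0.2184  0.9759  0.9596]
 [ 0.      0.      0.      1.    ]] [[379.35     0.     249.4381]
 [  0.     379.35   189.7272]
 [  0.       0.       1.    ]] dict_keys(['color', 'depth', 'camera_matrix', 'pose', 'shot'])
feeder 0.58 [215.1, 174.0] 0.9790822 [0.5761 0.0714 0.0133]
wheel_pin 0.87 [206.8, 169.5] 0.8746796 [0.5579 0.0779 0.1166]
pawl_peg 0.75 [180.9, 149.8] 0.82934725 [0.5789 0.1334 0.1698]
t_block 0.79 [145.3, 182.3] 0.9642651 [0.5234 0.2412 0.0236]
marker_purple 0.5 [229.3, 233.5] 0.9428765 [0.4307 0.0084 0.0159]
nut 0.58 [146.8, 183.1] 0.9641289 [0.522  0.2371 0.0233]
stubby_driver 0.8 [292.9, 196.5] 0.9527323 [ 0.5471 -0.1338  0.0258]
```

View pics/side0.png

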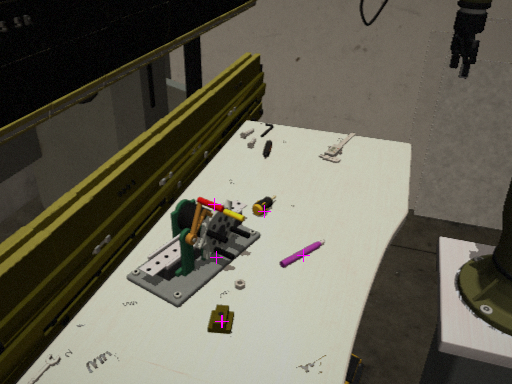

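View pics/top0.png

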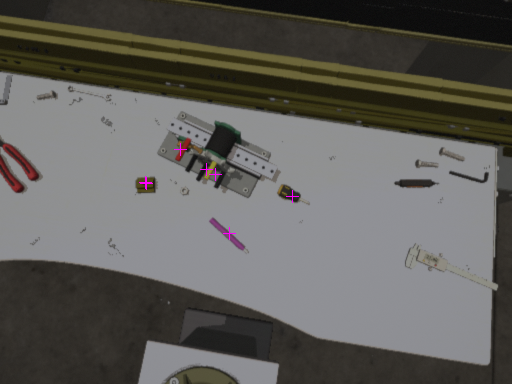

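```bash
python3 - <<'E'
from h import *
for n in("top","side"):
    p=read_camera(n)
    hsv=cv2.cvtColor(p["color"],cv2.COLOR_RGB2HSV)
    H,S,V=[hsv[...,i].astype(int) for i in range(3)]
    roi=np.zeros(H.shape,bool)
    if n=="top": roi[100:210,150:290]=1
    else: roi[180:310,120:265]=1
    jj,ii=np.nonzero(roi)
    for nm,mk in(("red",((H<6)|(H>174))&(S>150)&(V>80)),("yel",(H>22)&(H<34)&(S>150)&(V>90))):
        v,u=np.nonzero(mk&roi)
        P=np.array([pt(p,(a,b),p["depth"][b,a]) for a,b in zip(u,v) if p["depth"][b,a]>0])
        P=P[P[:,2]>.09]
        c=np.median(P,0);P=P[np.linalg.norm(P-c,axis=1)<.04];c=P.mean(0);U,s,Vt=np.linalg.svd(P-c);pr=(P-c)@Vt[0]
        print(n,nm,len(P),c,Vt[0],np.degrees(np.arctan2(Vt[0][1],Vt[0][0])),pr.min(),pr.max(), c+Vt[0]*pr.min(),c+Vt[0]*pr.max())
    # base: points z 5..16mm
    v,u=np.nonzero(roi); P=np.array([pt(p,(a,b),p["depth"][b,a]) for a,b in zip(u,v) if p["depth"][b,a]>0])
    print("zhist",np.histogram(P[:,2],bins=np.arange(-.01,.2,.01)))
    for t in ("feeder",):
        T=trace(t,p)
        if T:
            m=T[0]["pixels"];v,u=np.nonzero(m);Q=np.array([pt(p,(a,b),p["depth"][b,a]) for a,b in zip(u,v) if p["depth"][b,a]>0])
            b=Q[(Q[:,2]>.004)&(Q[:,2]<.022)]
            r=cv2.minAreaRect((b[:,:2]*1000).astype(np.float32));print(n,T[0]["score"],len(b),r,np.median(b[:,2]),cv2.boxPoints(r))
    c=(p["color"][130:330,110:330] if n=="side" else p["color"][90:220,130:300])
    cv2.imwrite(f"pics/{n}z.png",cv2.resize(cv2.cvtColor(c,cv2.COLOR_RGB2BGR),None,fx=3.5,fy=3,interpolation=2)if n=="side" else cv2.resize(cv2.cvtColor(c,cv2.COLOR_RGB2BGR),None,fx=4.5,fy=4.5,interpolation=2))
E
```

```text
top red 110 [0.5808 0.1293 0.1718] [-0.957   0.2899 -0.0133] 163.14752010730723 -0.026622629843248872 0.026607481213127906 [0.6062 0.1215 0.1722] [0.5553 0.137  0.1715]
top yel 80 [0.5586 0.0707 0.1168] [-0.9532  0.3025  0.0024] 162.3930541012801 -0.02004633865189986 0.021602761509399025 [0.5777 0.0647 0.1167] [0.538  0.0773 0.1168]
zhist (array([3375, 5593, 1700,  156,  178, 1767,  278,  349,  164,  196,  431,
        487,  233,   98,   62,   12,    0,   35,  102,    0]), array([-0.01,  0.  ,  0.01,  0.02,  0.03,  0.04,  0.05,  0.06,  0.07,
        0.08,  0.09,  0.1 ,  0.11,  0.12,  0.13,  0.14,  0.15,  0.16,
        0.17,  0.18,  0.19]))
top 0.74 1847 ((629.7583618164062, 74.84124755859375), (295.2713317871094, 135.86131286621094), 73.17842102050781) 0.012444184133825642 [[522.0098 -46.8186]
 [652.0577 -86.1358]
 [737.5069 196.5011]
 [607.459  235.8183]]
side red 157 [0.5788 0.1328 0.1697] [-0.9605  0.2778 -0.0182] 163.86753556064903 -0.02779162653630818 0.02555418468043866 [0.6055 0.125  0.1702] [0.5543 0.1399 0.1693]
side yel 103 [0.5564 0.0735 0.1154] [-0.961   0.276  -0.0155] 163.97911005311408 -0.02332657180047922 0.021286460748290822 [0.5788 0.0671 0.1158] [0.5359 0.0794 0.1151]
zhist (array([3441, 5313, 2465,  394,  478, 1582,  465,  760,  638,  448,  653,
        747,  586,  189,  162,   82,   39,  103,   91,    0]), array([-0.01,  0.  ,  0.01,  0.02,  0.03,  0.04,  0.05,  0.06,  0.07,
        0.08,  0.09,  0.1 ,  0.11,  0.12,  0.13,  0.14,  0.15,  0.16,
        0.17,  0.18,  0.19]))
side 0.82 2824 ((630.5489501953125, 85.14307403564453), (275.00341796875, 136.02789306640625), 72.85598754882812) 0.012009722803090928 [[525.0251 -26.2002]
 [655.0089 -66.2978]
 [736.0728 196.4864]
 [606.0891 236.5839]]
```

View pics/sidez.png

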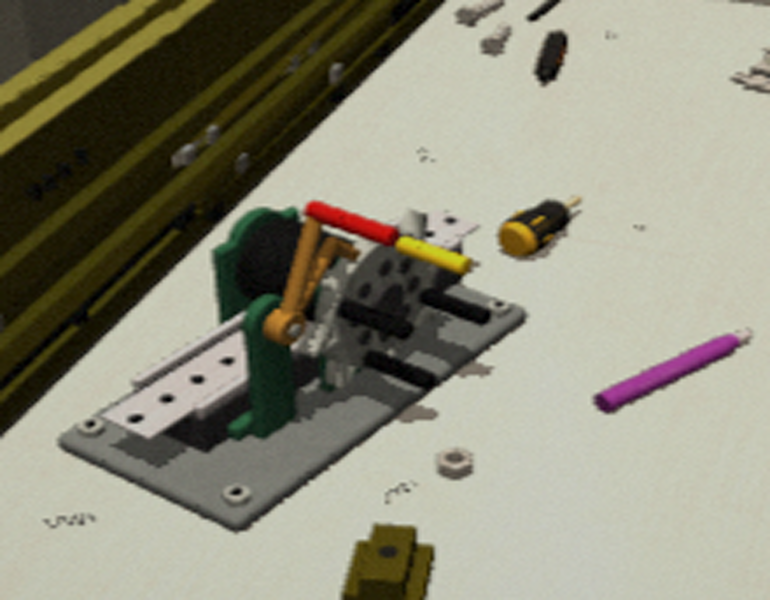

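View pics/topz.png

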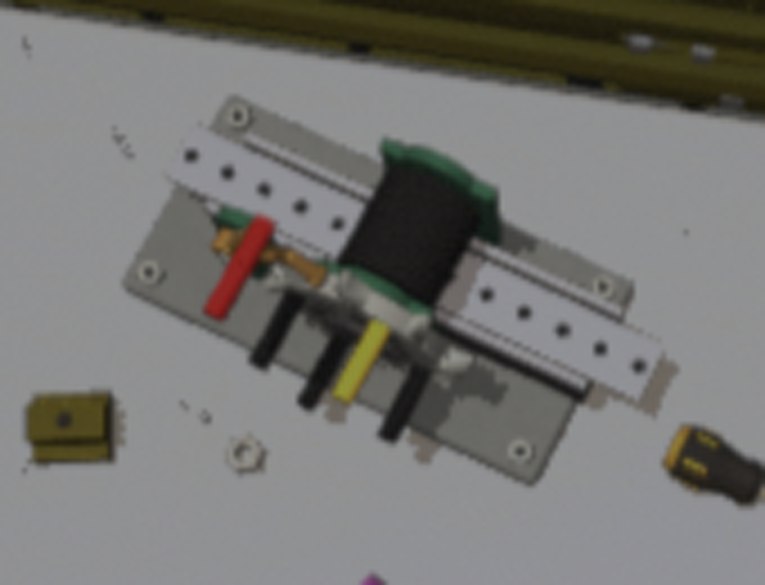

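Call:
carry_out(
  targets=[
    [[-28,-5,-29,0,5,0],[-56,-10,-59,0,10,0],[-84,-15,-89,0,15,0],[-112,-20,-118,0,20,0],[-140,-20,-148,0,25,0],[-168,-20,-177,0,30.5,0],[-196,-20,-207,0,30.5,0],[-224,-20,-236,0,30.5,0],[-252,-20,-266,0,30.5,0],[-280,-20,-296,0,30.5,0]],
  ],
  claw=0,
)

```text
time_s: 1.83
tcp_pos: [0.3495, -0.253, 0.2517]
tcp_rot: [[-0.956, 0.001, -0.293], [0.293, -0.001, -0.956], [-0.001, -1.0, 0.001]]
contact_force: [1.0, -0.1, 0.1]
gripper_width: -0.002
```

```bash
cat >> h.py <<'E'
O=np.array([.588,.0785,0]);R=np.array([[.956,.292,0],[-.292,.956,0],[0,0,1]]).copy()
def go(lx,ly,lz):  # mm feeder frame -> tool shift mm
    s=read_state();t=O+R@(np.array([lx,ly,lz])/1000)
    print("t",s["time_s"],"local",1000*R.T@(np.array(s["tcp_pos"])-O),"shift",1000*np.array(s["tcp_rot"]).T@(t-s["tcp_pos"]))
    print("axes in feeder",(R.T@np.array(s["tcp_rot"])).round(3).tolist(),"w",s["gripper_width"],"F",s["contact_force"],"q",np.array(s["qpos"]))
E
python3 -c "
from h import *
go(-38,10,250)"
```

```text
t 1.8333 local [-131.227  -386.6012  251.6762] shift [ -92.8133    1.5498 -396.8654]
axes in feeder [[-1.0, 0.001, -0.001], [0.001, -0.001, -1.0], [-0.001, -1.0, 0.001]] w -0.0018693104087895598 F [ 0.9843 -0.0681  0.1386] q [ 0.8003  0.1896 -0.2793  1.9392  0.0614  1.0198 -1.3748]
```

Call:
carry_out(
  targets=[
    [[-9,0,-40,0,0,0],[-18,0,-80,0,0,0],[-28,0,-120,0,0,0],[-37,0,-160,0,0,0],[-46,0,-199,0,0,0],[-55,0,-239,0,0,0],[-65,0,-279,0,0,0],[-74,0,-319,0,0,0],[-84,0,-359,0,0,0],[-93,0,-390,0,0,0]],
  ],
)

```text
time_s: 2.67
tcp_pos: [0.553, 0.0944, 0.2515]
tcp_rot: [[-0.957, 0.001, -0.291], [0.291, 0.001, -0.957], [-0.0, -1.0, -0.001]]
contact_force: [0.2, -0.4, 0.2]
gripper_width: -0.003
```

```bash
python3 - <<'E'
from h import *
go(-38,10,152)
for n in("top","side"):
    p=read_camera(n);c=(p["color"][100:290,150:330] if n=="side" else p["color"][90:220,130:300])
    cv2.imwrite(f"pics/{n}1.png",cv2.resize(cv2.cvtColor(c,cv2.COLOR_RGB2BGR),None,fx=3,fy=3,interpolation=2))
E
cd pics; python3 -c "
import cv2,numpy as np
a=cv2.imread('top1.png');b=cv2.imread('side1.png');h=max(a.shape[0],b.shape[0])
f=lambda i:cv2.copyMakeBorder(i,0,h-i.shape[0],0,0,0)
c=np.hstack([f(a),f(b)]);cv2.imwrite('c1.png',cv2.resize(c,None,fx=.75,fy=.75))"
```

```text
t 2.6667 local [-38.0813   4.9536 251.4836] shift [-0.0818 99.4908 -4.8966]
axes in feeder [[-1.0, 0.0, 0.001], [-0.001, 0.001, -1.0], [-0.0, -1.0, -0.001]] w -0.002647727368380083 F [ 0.2047 -0.4477  0.1939] q [ 0.0935  0.4098 -0.4553  1.6385  0.1932  1.1372 -2.2768]
```

View pics/c1.png

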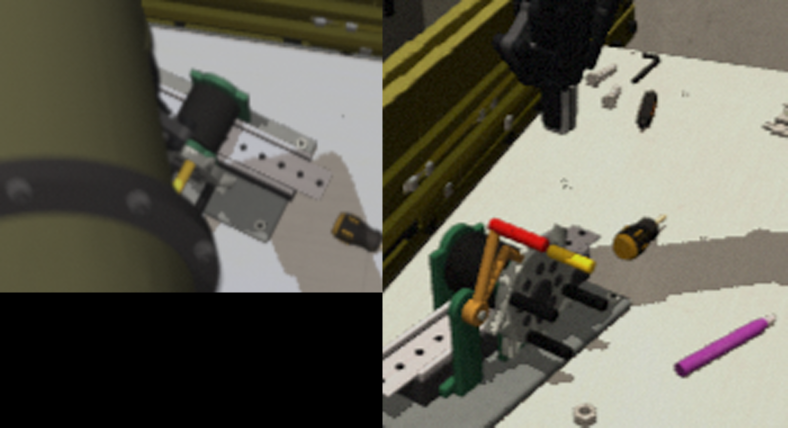

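Call:
carry_out(
  targets=[
    [[0,20,-5,0,0,0],[0,45,-5,0,0,0],[0,70,-5,0,0,0],[0,90,-5,0,0,0],[0,99,-5,0,0,0],[0,99,-8,0,0,0],[0,99,-12,0,0,0],[0,99,-16,0,0,0],[0,99,-20,0,0,0],[0,99,-24,0,0,0]],
  ],
)

```text
time_s: 3.6
tcp_pos: [0.5599, 0.1145, 0.1535]
tcp_rot: [[-0.956, 0.002, -0.293], [0.293, 0.001, -0.956], [-0.002, -1.0, -0.001]]
contact_force: [-1.0, 0.1, -0.7]
gripper_width: 0.004
```

```bash
cat > look.py <<'E'
from h import *
import sys
def look(k):
    p=read_camera("side");c=p["color"][130:290,130:300]
    cv2.imwrite(f"pics/s{k}.png",cv2.resize(cv2.cvtColor(c,cv2.COLOR_RGB2BGR),None,fx=3.5,fy=3.5,interpolation=2))
    for t in("pawl_peg","wheel_pin"):
        for l in landmark_of(t,p)[:1]:
            x=l["xy"];d=p["depth"][int(round(x[1])),int(round(x[0]))];print(t,l["score"],x,1000*R.T@(pt(p,x,d)-O))
go(-38,0,152);look(sys.argv[1])
E
python3 look.py 2
```

```text
t 3.6 local [-37.4032  26.2507 153.5011] shift [ 0.5478  1.4699 26.2633]
axes in feeder [[-1.0, 0.002, -0.001], [0.001, 0.001, -1.0], [-0.002, -1.0, -0.001]] w 0.0044371040355362336 F [-0.9874  0.1143 -0.6779] q [ 0.0313  0.5166 -0.424   1.7552  0.258   0.9227 -2.3683]
pawl_peg 0.75 [211.6, 205.6] [-30.0715  51.4544 169.2141]
wheel_pin 0.94 [235.3, 217.7] [-35.0208 -12.0828 110.3342]
```

View pics/s2.png

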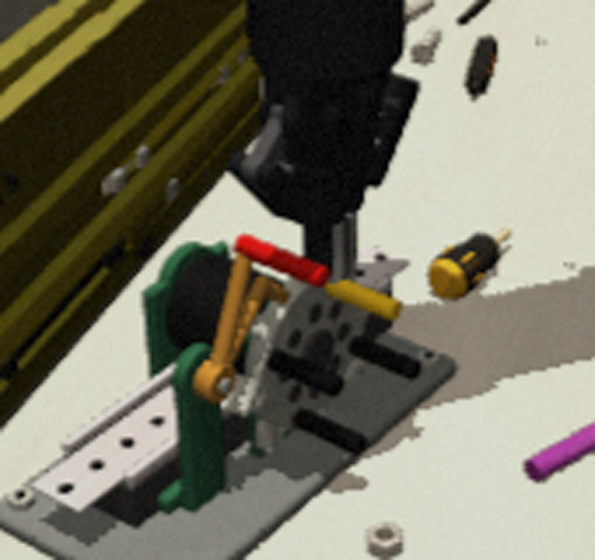

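The finger stands just right of the red peg at about (325,275) in the crop, clear of the yellow pin. I push left now.

Call:
carry_out(
  targets=[
    [[0,0,-7,0,0,0],[0,0,-14,0,0,0],[0,0,-21,0,0,0],[0,0,-28,0,0,0],[0,0,-35,0,0,0],[0,0,-42,0,0,0],[0,0,-49,0,0,0],[0,0,-55,0,0,0],[0,0,-61,0,0,0],[0,0,-65,0,0,0]],
  ],
)

```text
time_s: 4.58
tcp_pos: [0.5783, 0.1768, 0.1522]
tcp_rot: [[-0.956, -0.0, -0.293], [0.293, 0.0, -0.956], [0.0, -1.0, -0.0]]
contact_force: [0.5, -0.4, 0.9]
gripper_width: -0.004
```

```bash
python3 look.py 3
```

```text
t 4.5833 local [-37.9823  91.1878 152.242 ] shift [-0.0647  0.2151 91.2243]
axes in feeder [[-1.0, -0.0, -0.001], [0.001, 0.0, -1.0], [0.0, -1.0, -0.0]] w -0.0043993643793652825 F [ 0.527  -0.399   0.8677] q [-0.0773  0.5651 -0.4178  1.6652  0.2665  0.968  -2.4574]
pawl_peg 0.67 [186.3, 225.9] [-32.4544 121.5732 166.0916]
wheel_pin 0.8 [236.5, 216.5] [-37.4713 -12.6814 113.7729]
```

View pics/s3.png

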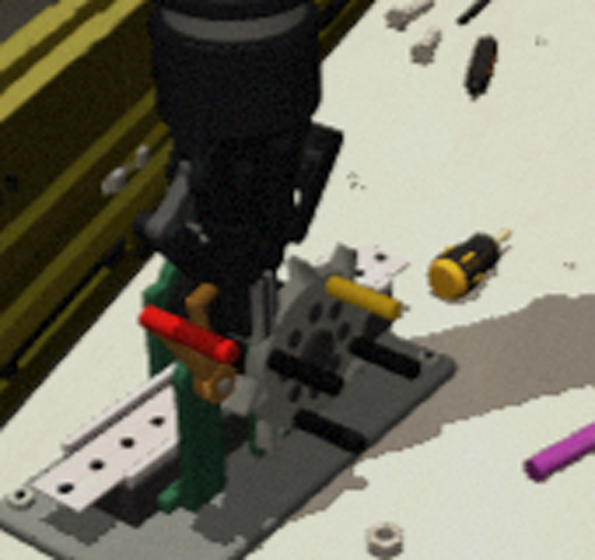

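Call:
carry_out(
  targets=[
    [[0,0,15,0,0,0],[1,0,35,0,0,0],[2,0,65,0,0,0],[2,0,95,0,0,0],[2,0,125,0,0,0],[2,0,142,0,0,0],[2,0,144,0,0,0],[2,15,144,0,0,0],[2,35,144,0,0,0],[2,52,144,0,0,0]],
  ],
)

```text
time_s: 5.57
tcp_pos: [0.534, 0.038, 0.1]
tcp_rot: [[-0.956, 0.001, -0.294], [0.294, -0.0, -0.956], [-0.001, -1.0, -0.0]]
contact_force: [-0.1, 0.3, 0.1]
gripper_width: -0.005
```

```bash
python3 look.py 4
```

```text
t 5.5667 local [-39.8276 -54.5153  99.9959] shift [ -1.7917 -51.9863 -54.5564]
axes in feeder [[-1.0, 0.001, -0.002], [0.002, 0.0, -1.0], [-0.001, -1.0, -0.0]] w -0.004926868968424019 F [-0.1197  0.3152  0.085 ] q [ 0.1499  0.5348 -0.3995  1.9091  0.2942  0.7537 -2.2853]
pawl_peg 0.8 [186.1, 227.4] [-34.7183 124.6565 165.7281]
wheel_pin 0.9 [236.4, 215.8] [-37.8464 -11.862  115.9913]
```

View pics/s4.png

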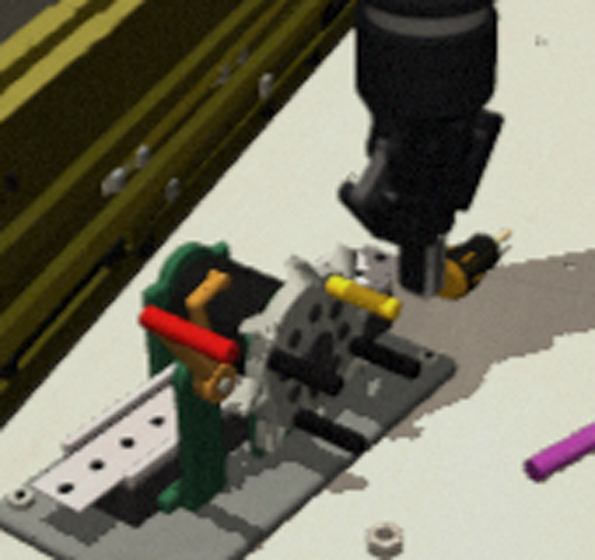

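Call:
carry_out(
  targets=[
    [[0,0,-10,0,0,0],[0,0,-16,0,0,0],[0,0,-20,0,0,0],[0,0,-24,0,0,0],[0,0,-28,0,0,0],[0,0,-32,0,0,0],[0,0,-36,0,0,0],[0,0,-40,0,0,0],[0,0,-42,0,0,0],[0,0,-42,0,0,0]],
  ],
)

```text
time_s: 6.55
tcp_pos: [0.5468, 0.0802, 0.1004]
tcp_rot: [[-0.956, 0.001, -0.292], [0.292, 0.001, -0.956], [-0.0, -1.0, -0.001]]
contact_force: [0.7, -0.7, 0.0]
gripper_width: -0.004
```

```bash
cat >> look.py <<'E'
def yel():
  p=read_camera("side")
  hsv=cv2.cvtColor(p["color"],cv2.COLOR_RGB2HSV);H,S,V=[hsv[...,i].astype(int) for i in range(3)]
  for nm,mk in(("red",((H<6)|(H>174))&(S>150)&(V>80)),("yel",(H>22)&(H<34)&(S>150)&(V>70))):
    roi=np.zeros(H.shape,bool);roi[180:310,120:265]=1
    v,u=np.nonzero(mk&roi)
    P=np.array([pt(p,(a,b),p["depth"][b,a]) for a,b in zip(u,v) if p["depth"][b,a]>0])
    P=P[P[:,2]>.085];c=np.median(P,0);P=P[np.linalg.norm(P-c,axis=1)<.04]
    print(nm,len(P),1000*R.T@(P.mean(0)-O))
yel()
E
python3 look.py 5
```

```text
t 6.55 local [-39.9272 -10.3882 100.4053] shift [ -1.9786 -51.5804 -10.4594]
axes in feeder [[-1.0, 0.0, 0.0], [-0.0, 0.001, -1.0], [-0.0, -1.0, -0.001]] w -0.0036528808145547616 F [ 0.6798 -0.7467  0.0126] q [ 0.0709  0.5554 -0.3965  1.8637  0.2929  0.7787 -2.3494]
pawl_peg 0.83 [185.6, 224.9] [-29.1447 119.6319 165.6726]
wheel_pin 0.73 [227.9, 220.2] [-36.3516  13.0107 118.9507]
red 186 [-24.7779 120.4847 164.0227]
yel 57 [176.8323  63.9737 110.6543]
```

View pics/s5.png

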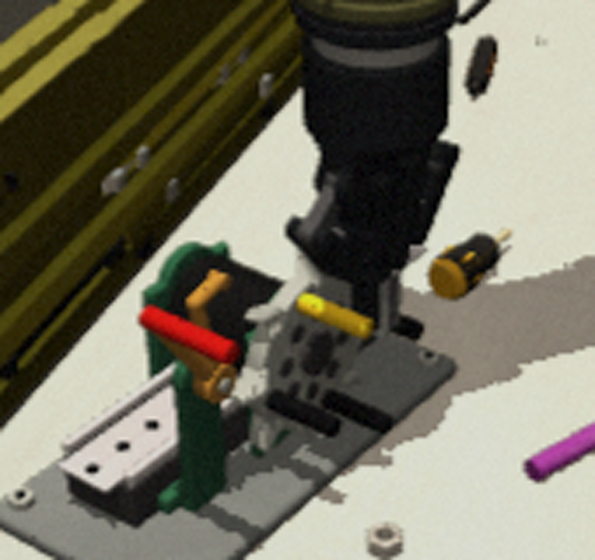

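Call:
carry_out(
  targets=[
    [[0,0,-1,0,0,0],[0,0,-2,0,0,0],[0,0,-3,0,0,0],[0,0,-4,0,0,0],[0,0,-5,0,0,0],[0,0,-5,0,0,0],[0,0,-5,0,0,0]],
  ],
)

```text
time_s: 7.33
tcp_pos: [0.5476, 0.0835, 0.1001]
tcp_rot: [[-0.956, -0.001, -0.293], [0.293, -0.0, -0.956], [0.001, -1.0, 0.0]]
contact_force: [-1.1, -1.8, -2.1]
gripper_width: -0.001
```

```bash
sed -i 's/P=P\[P\[:,2\]>.085\]/L=(P-O)@R; P=P[(P[:,2]>.085)\&(abs(L[:,0])<.07)]/' look.py; python3 look.py 6
```

```text
t 7.3333 local [-40.1136  -7.0063 100.0757] shift [ -2.1082 -51.9286  -6.9879]
axes in feeder [[-1.0, -0.001, -0.001], [0.001, -0.0, -1.0], [0.001, -1.0, 0.0]] w -0.0010110112423755797 F [-1.0744 -1.8219 -2.1191] q [ 0.063   0.558  -0.3949  1.8592  0.2933  0.7823 -2.3564]
pawl_peg 0.63 [184.1, 227.8] [-28.54   123.0773 161.4359]
wheel_pin 0.91 [225.1, 223.4] [-34.2935  19.0802 114.1971]
red 187 [-24.9406 120.5412 164.1036]
yel 89 [-26.3851  14.5427 115.8042]
```

View pics/s6.png

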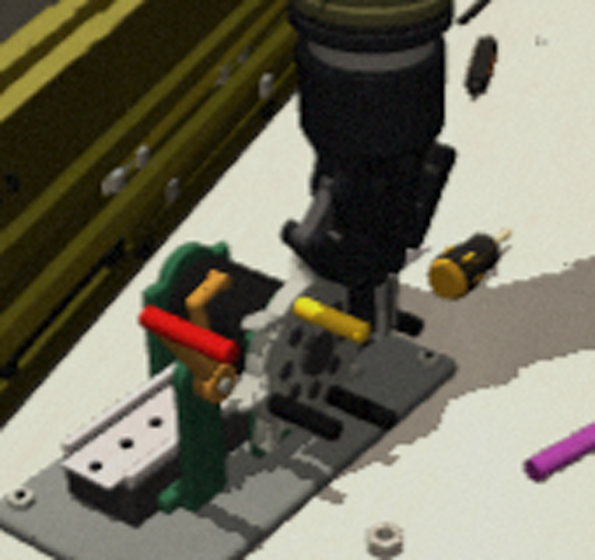

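Call:
carry_out(
  targets=[
    [[0,0,-1,0,0,0],[0,0,-1.5,0,0,0],[0,0,-1.5,0,0,0],[0,0,-1.5,0,0,0]],
  ],
)

```text
time_s: 7.87
tcp_pos: [0.5483, 0.0853, 0.1003]
tcp_rot: [[-0.956, 0.0, -0.293], [0.293, 0.0, -0.956], [-0.0, -1.0, -0.0]]
contact_force: [-0.7, -2.2, -1.9]
gripper_width: 0.005
```

```bash
python3 look.py 7
```

```text
t 7.8667 local [-39.944  -5.132 100.327] shift [ -1.9702 -51.6723  -5.1431]
axes in feeder [[-1.0, 0.0, -0.001], [0.001, 0.0, -1.0], [-0.0, -1.0, -0.0]] w 0.005055931837398153 F [-0.7322 -2.1638 -1.9398] q [ 0.0603  0.5585 -0.3951  1.8571  0.2932  0.7831 -2.3586]
pawl_peg 0.83 [185.6, 225.6] [-30.3949 121.0489 165.558 ]
wheel_pin 0.58 [224.0, 224.1] [-30.9593  18.2393 110.7535]
red 186 [-24.9464 120.6711 164.2206]
yel 82 [-26.5556  16.9748 116.0107]
```

Call:
carry_out(
  targets=[
    [[0,0,5,0,0,0],[0,0,12,0,0,0],[0,-25,14,0,0,0],[0,-60,14,0,0,0],[0,-95,14,0,0,0],[0,-105,14,0,0,0],[0,-105,-15,0,0,0],[0,-105,-50,0,0,0],[0,-105,-85,0,0,0],[0,-105,-120,0,0,0]],
  ],
)

```text
time_s: 8.9
tcp_pos: [0.5842, 0.2007, 0.2058]
tcp_rot: [[-0.956, 0.002, -0.294], [0.294, 0.001, -0.956], [-0.001, -1.0, -0.001]]
contact_force: [1.5, 0.3, 0.3]
gripper_width: -0.001
```

Call:
carry_out(
  targets=[
    [[0,0,-20,0,0,0],[0,0,-40,0,0,0],[0,0,-42,0,0,0],[0,20,-42,0,0,0],[0,40,-42,0,0,0],[0,54,-42,0,0,0],[0,54,-42,0,0,0]],
  ],
)

```text
time_s: 9.48
tcp_pos: [0.5944, 0.238, 0.1483]
tcp_rot: [[-0.956, -0.004, -0.294], [0.294, -0.002, -0.956], [0.003, -1.0, 0.003]]
contact_force: [-1.0, -0.2, -0.5]
gripper_width: -0.003
```

```bash
python3 look.py 8
```

```text
t 9.4833 local [-40.4456 154.3943 148.2624] shift [ -2.7224  -3.2071 154.4639]
axes in feeder [[-1.0, -0.003, -0.002], [0.002, -0.003, -1.0], [0.003, -1.0, 0.003]] w -0.003014531708097536 F [-1.0127 -0.1519 -0.5242] q [-0.1717  0.623  -0.4215  1.5644  0.2838  1.0202 -2.5425]
pawl_peg 0.58 [188.3, 227.7] [-36.4581 121.2812 163.9   ]
wheel_pin 0.76 [225.0, 221.5] [-31.8283  16.1481 115.9006]
red 81 [-38.7957 120.3651 164.1253]
yel 64 [-29.7336  16.869  115.7052]
```

View pics/s8.png

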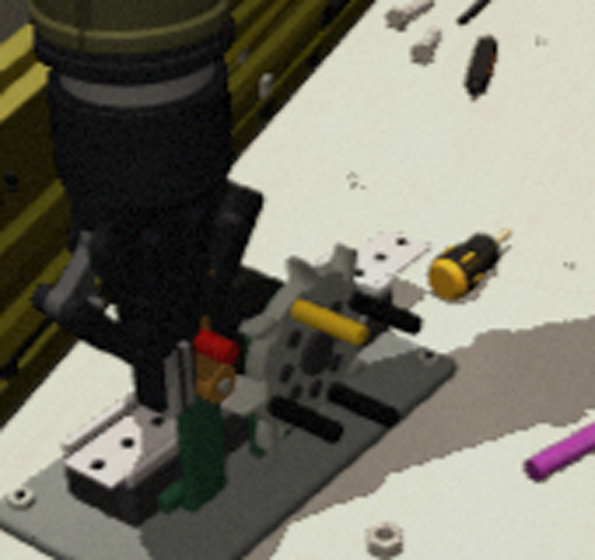

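Call:
carry_out(
  targets=[
    [[0,0,12,0,0,0],[0,0,20,0,0,0],[0,0,28,0,0,0],[0,0,36,0,0,0],[0,0,44,0,0,0],[0,0,52,0,0,0],[0,0,60,0,0,0],[0,0,68,0,0,0],[0,0,76,0,0,0],[0,0,82,0,0,0]],
  ],
)

```text
time_s: 10.52
tcp_pos: [0.5712, 0.1596, 0.1508]
tcp_rot: [[-0.956, -0.001, -0.294], [0.294, -0.001, -0.956], [0.001, -1.0, 0.001]]
contact_force: [-0.2, -0.2, 0.8]
gripper_width: 0.001
```

Call:
carry_out(
  targets=[
    [[0,0,2,0,0,0],[0,0,4,0,0,0],[0,0,5,0,0,0],[0,0,5,0,0,0]],
  ],
)

```text
time_s: 10.85
tcp_pos: [0.5702, 0.1569, 0.1512]
tcp_rot: [[-0.956, -0.0, -0.293], [0.293, 0.0, -0.956], [0.0, -1.0, -0.0]]
contact_force: [0.2, -0.7, 0.1]
gripper_width: 0.001
```

```bash
python3 look.py 9
```

```text
t 10.85 local [-39.8846  69.807  151.2121] shift [-1.9782 -0.795  69.8331]
axes in feeder [[-1.0, -0.0, -0.001], [0.001, 0.0, -1.0], [0.0, -1.0, -0.0]] w 0.0005626991567033181 F [ 0.1824 -0.657   0.0821] q [-0.0358  0.5496 -0.4334  1.7025  0.2728  0.9498 -2.4412]
pawl_peg 0.56 [212.1, 204.9] [-49.6012  73.2691 189.3316]
wheel_pin 0.71 [241.9, 282.3] [-86.8978  37.3225   8.5554]
red 24 [-46.1185  48.475  169.5705]
yel 52 [-33.3537  16.6579 116.1297]
```

View pics/s9.png

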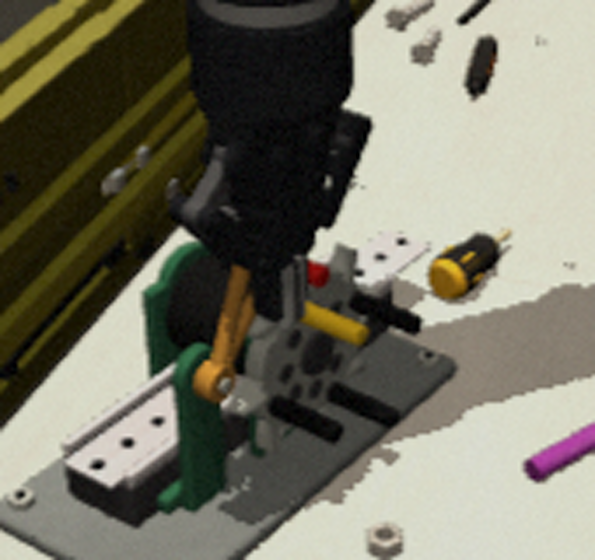

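Call:
carry_out(
  targets=[
    [[0,0,-10,0,0,0],[0,0,-25,0,0,0],[0,-20,-25,0,0,0],[0,-50,-25,0,0,0],[0,-85,-25,0,0,0],[0,-115,-25,0,0,0],[30,-130,-25,0,0,0],[65,-130,-25,0,0,0],[100,-130,-25,0,0,0],[100,-130,-25,0,0,0]],
  ],
)

```text
time_s: 11.88
tcp_pos: [0.4758, 0.2152, 0.2826]
tcp_rot: [[-0.959, -0.001, -0.285], [0.285, 0.002, -0.959], [0.002, -1.0, -0.001]]
contact_force: [-0.3, 1.0, -0.1]
gripper_width: -0.001
```

```bash
python3 look.py 10; python3 -c "
from h import *
for n in ('side','top'):
    p=read_camera(n)
    for t in('t_block','marker_purple','nut','stubby_driver'): print(n,t,[(l['xy'],l['score']) for l in landmark_of(t,p)[:1]])
"
```

```text
t 11.8833 local [-147.2105   97.9473  282.5589] shift [-108.7995  130.2031   98.9947]
axes in feeder [[-1.0, -0.002, 0.008], [-0.008, 0.001, -1.0], [0.002, -1.0, -0.001]] w -0.0008638101709175705 F [-0.2621  1.0089 -0.1166] q [-0.1115  0.3285 -0.5006  1.6784  0.1658  1.1777 -2.5131]
pawl_peg 0.83 [212.6, 206.9] [-33.4196  52.819  168.4468]
wheel_pin 0.69 [224.0, 223.4] [-31.5863  18.9877 113.0405]
red 156 [-25.1749  49.4487 169.7422]
yel 111 [-28.0285  16.9174 115.8955]
side t_block [([221.4, 322.1], 0.97)]
side marker_purple [([301.9, 255.2], 0.88)]
side nut [([303.1, 254.3], 0.71)]
side stubby_driver [([266.1, 210.3], 0.49)]
top t_block [([145.4, 184.2], 0.5)]
top marker_purple [([232.2, 236.6], 0.51)]
top nut [([185.6, 191.6], 0.5)]
top stubby_driver [([292.9, 198.4], 0.74)]
```

View pics/s10.png

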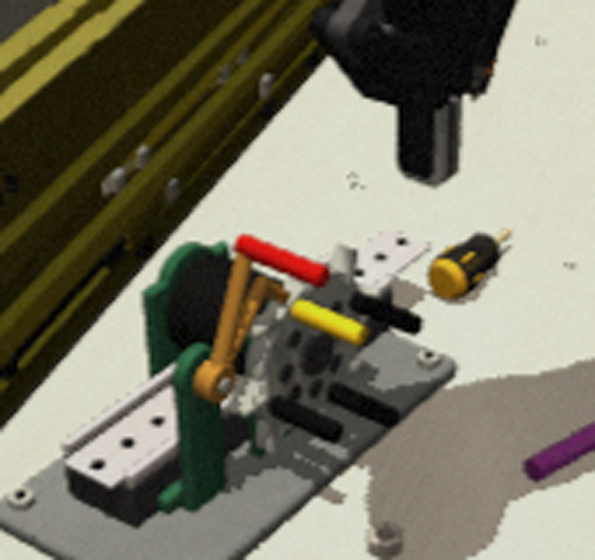

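```bash
python3 -c "
from bench import *
print(close_job())"
```

```text
the job is handed in; nothing more can be done
None
```

The feeder is one notch back with the pawl down, and I handed the job in at about 12 s of the 54 s allowed. `close_job` gives no verdict, so this rests on my own measurements.

**What I did:** With the fingers shut and pointing down, I:
1. pushed the red peg left until the pawl was thrown back;
2. pushed the yellow pin left by one notch, with two small corrections at the end;
3. went over the top and pushed the red peg back to the right;
4. moved the gripper clear, so it touches nothing.

**Last checks, from the side camera:**
- **Pawl:** the red peg is back within about 0.3 mm of where it started (y 49.4, z 169.7 mm in the feeder frame), so the pawl is fully down.
- **Wheel:** the yellow pin moved from about y −14 to y +17 mm, which is about 0.8 rad against the 0.785 rad wanted.
- **Loose things:** the gripper stayed away from all four, and none looks moved in the pictures.

**Disagreements:**
- **Nut:** the detector confused it with the marker in the last side picture and with the clamp block in the first top picture. It did find the nut in the last top picture. I judged its position by eye.
- **Yellow pin:** in one picture, taken while the gripper covered part of the feeder, the detector placed it wrongly, so I went by the colour and depth measurement there.

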